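# Load a wheel hub onto the assembly spindle

### The arm

A 6-joint arm with a two-finger parallel gripper is mounted at the origin on the work surface. World frame = base frame: x ahead of the robot, y to its left, z up, the work surface at z = 0. Lengths are in m, angles in rad, forces in N, time in s.
With the tool pointing down it reaches from about 0.35 to 0.8 m from the base axis. Payload 7.3 kg.
Tool frame: the origin (TCP) lies between the finger pads; the fingertips stand 22 mm ahead of it and the grasp point (between the pads) lies 3 mm ahead of it; z points along the fingers, y is the line along which they close (so a half turn about z gives the same grasp; the last joint's range is limited). The gripper opens to 85 mm and grips with 20 to 120 N. Pads are 22 mm wide; open, the fingers measure 114 mm over their backs; the gripper's body (76 mm by 85 mm) begins 54 mm behind the grasp point. The pads swing forward as they close: fully open they stand 13 mm farther back than shut.
Start: joints at [1.011, 0.342, 1.524, -0, 1.275, -0.146], TCP at [0.211, 0.481, 0.253] pointing down, gripper open.
Joint ranges: [-2.53, 2.53], [-0.77, 2.02], [0.04, 2.7], [-1, 4.14], [0.28, 2.66], [-3.11, 3.11]. Speed limits (rad/s): [2.57, 2.57, 3.14, 3.14, 3.14, 3.14].

### API

Orientations are given as [roll, pitch, yaw] about the fixed x, y, z axes, in that order (R = Rz(yaw) Ry(pitch) Rx(roll)).
In Python, from rig import get_state, snapshot, job gives the robot as it stands.
- The arm moves only by the shell command python3 -m handwheel 'ROWS' [OPENING] [FORCE]. ROWS is JSON, one flat list of numbers, 6 for each row, row after row: the shift along the tool's x, y, z in mm, then the turn, a rotation vector about the tool's x, y, z in degrees. A call has 1 to 12 rows; each row is the pose to reach, as a shift and turn from the pose commanded when the call began, along the tool's axes at that moment; what a row does not reach only later rows make up. A row lasts 1/10 s, in which the tool goes at most 50 mm and 8.59 degrees, less where a joint would pass 70% of its speed; a pose out of reach is approached as far as the arm can. A call with a gripper value outside its range is refused whole. OPENING is the closure, from 0 (fully open) to 1 (shut), set as the call begins (- or left out, the last holds). The fingers move at their own pace and stop on an object; FORCE is the grip in N (left out, the last holds). Time passes only in rows, so rows that repeat a pose let the fingers close. It gives the time, the measured TCP pose, the force, the opening and the grip force at its end, in the units of the state.
- get_state(): the state, without advancing time (a new reading comes with each control period).
- snapshot(name): name is "scene" or "side" or "wrist"; returns a dict with "color" (420x560x3 uint8, blue, green, red), "z_map" (420x560 float32, m along the optical axis (not along the pixel's ray), 0 where there is no reading), "fovy" (degrees; the focal length in pixels is half the picture's height over the tangent of half this angle, whatever the lens; pixels are square), "cx", "cy" (the principal point, pixels), "rvec" (rotation vector, rad) and "tvec" (3), from world to camera coordinates, as OpenCV has them. Camera axes: x right, y down, z forward; pixel columns grow to the right and rows downward; lengths in m; the calibration is good to about 2 mm. A picture is of the moment at which its call begins.
- job.job_done(): hands the job in; it is judged then, once.
The state is a dict: "t": time; "joints": joint angles; "joint_velocities": joint speeds; "joint_torque": joint torques, N m; "position": TCP position; "ee_rot": TCP orientation; "ft_force": force on the tool from outside, world axes, zero at the start; "torque": the same for the moment, N m; "finger_gap": finger opening in m; "grasp_force": force on a finger pad.
Only numpy, scipy, OpenCV 4.12 (cv2) and the standard library are available. Lean on these libraries where they do the work, as an engineer would, in place of code of your own. Each camera call takes 0.05 s, during which the arm holds its last target. There are 200 camera calls.

### The job

Take the spool-shaped wheel hub off the sloping parts rack and mount it on the upright spindle of the assembly stand, slotted end down. The two dogs on the stand's drive plate stand at no known angle, so rest the hub on them and turn it until its slots drop over the dogs and it sits fully home. Do not drop the hub or force it down, and leave the other parts and tools where they are.

Things in the scene. Friction and masses are not known exactly. Their poses are not given: they have to be found in the camera images.
- hub: The loose two-flanged spool, aluminium, 76 mm high, under 0.5 kg. Origin: centre of its slotted underside; z along the bore to the boss. Upwards: four lugs (0 to 9 mm, radius 33) parted by four slots 11 wide, 9 deep along its x and y axes; flange 66 diameter (to 16 mm); barrel 42 (to 42 mm); flange 62 (to 48 mm); boss. Through bore 21. Starts on a rack stub, leaning 30 degrees.
- boss (a point): On the hub's axis, 70 mm from its underside, 6 mm below the top of its plain round boss (34 mm diameter, 28 mm long, from 48 to 76 mm): the place to grip. Axes as the hub.
- rack: Fixed grey rack, 140 x 360 mm; its face leans back 30 degrees and looks towards the rack's -x (roughly to the robot). Origin: on the bench below the face's centre, which is 66 mm above. Three stubs, 16 mm diameter, 22 mm long, stand square to the face in a row along y at -115, 0 and +115 mm, one with the hub, the others with sprocket and sleeve, in any order.
- stand: Fixed stand, left or right of the rack: square steel foot 130 mm wide, 20 mm thick; round pedestal 80 mm in diameter; drive plate 76 mm in diameter on top. A vertical spindle rises from the plate's centre: 18 mm diameter, 84 mm above the plate, the top 12 mm tapering to 7 mm diameter. Origin: underside centre, z up.
- seat (a point): On the spindle's axis at the drive plate's top face, 55 mm above the bench: where the hub's underside centre comes when home. Two dogs stand on the plate either side of the spindle (radius 13 to 27 mm, 7 wide, rounded crests, 7.5 high), at an unreported angle; the plate is very stiff to turn. A hub resting on them is 7.5 mm too high; within 90 degrees of turning the slots meet them.
- sprocket: Bystander on the rack: flat steel toothed ring, 90 mm diameter, 7 mm thick; origin underside centre.
- sleeve: Bystander on the rack: plain aluminium tube without flanges, 42 mm diameter, 55 mm long; origin underside centre.
- screwdriver: Bystander: screwdriver lying on the bench near the robot.
- spray_can: Bystander: aerosol can, 66 mm diameter, 190 mm high, towards the back; origin underside centre.
- grease_tin: Bystander: grey tin, 72 mm diameter, 70 mm high, towards the back; origin underside centre.
- parts_cup: Bystander: open steel cup, 80 mm diameter, 80 mm high, towards the back; origin underside centre.
- card_box: Bystander: cardboard box 90 x 130 x 50 mm at the left; origin underside centre.
Things that resemble listed ones, but are neither listed nor needed, are in the scene too. What is shaped like the stand but white is not meant.

How it is judged:
By the outcome, as a careful person would: the job done as asked, in the order asked, and still so for the second after the job is handed in, with the robot touching nothing.
It also fails if it takes over 64 s, if anything falls off the work surface, if the arm or the gripper's body presses on something with over 40 N, if the wrist force passes 120 N, or if a joint passes its speed limit or range.

## Working session

There is one attempt and no reset: what is moved stays moved. The work goes in short steps, Python scripts to look and compute and a shell command to move; the robot and the scene stay as the last step left them, time stands still between calls to the robot, and variables do not carry over. Pictures are saved under pics/ and viewed, at most 10 in all, crops included, and the job is handed in when it is done.

```bash
mkdir -p pics; ls; cat > h.py <<'E'
import numpy as np, cv2
from rig import get_state, snapshot, job
def cam(s):
    R=cv2.Rodrigues(np.array(s["rvec"],float))[0]; t=np.array(s["tvec"],float).ravel()
    f=s["color"].shape[0]/2/np.tan(np.radians(s["fovy"])/2)
    return R,t,f
def pts(s):
    R,t,f=cam(s); z=s["z_map"]; v,u=np.mgrid[:z.shape[0],:z.shape[1]]
    P=np.stack([(u-s["cx"])/f*z,(v-s["cy"])/f*z,z],-1)
    W=(P-t)@R
    W[z<=0]=np.nan
    return W
E
python3 - <<'E'
from h import *
import pickle
for n in ("scene","side"):
    s=snapshot(n); cv2.imwrite(f"pics/{n}0.png",s["color"]); pickle.dump(s,open(f"{n}0.pkl","wb"))
    R,t,f=cam(s); print(n,-R.T@t,f,R[2])
print(get_state())
E
```

```text
pics
scene [ 1.32745768 -0.11439812  1.43063897] 532.4418090418485 [-0.51983772  0.08928793 -0.84958603]
side [ 0.0897091  -0.96544433  0.78969275] 429.0958841987327 [ 0.33868299  0.77290698 -0.53657118]
{'t': 0.1, 'joints': array([ 1.01103319e+00,  3.42681592e-01,  1.52490328e+00, -3.97853899e-05,
        1.27542778e+00, -1.46013459e-01]), 'joint_velocities': array([ 2.14725637e-03, -6.29557384e-04, -1.81705408e-03,  5.47275959e-04,
       -1.18356273e-03,  5.36914300e-05]), 'joint_torque': array([ 1.02962753e-03, -4.34449911e+01, -2.46490359e+01, -1.94203199e-04,
        4.66908590e-03, -3.88574847e-06]), 'position': array([0.21089425, 0.48042116, 0.25268698]), 'ee_rot': array([-3.14018222e+00, -1.68963055e-04,  2.72785447e+00]), 'ft_force': array([-0.36329469,  0.79017418,  0.14818094]), 'torque': array([ 0.00575484,  0.02805057, -0.04971161]), 'grasp_force': 0.0, 'finger_gap': 0.08541290087596846}
```

View pics/scene0.png

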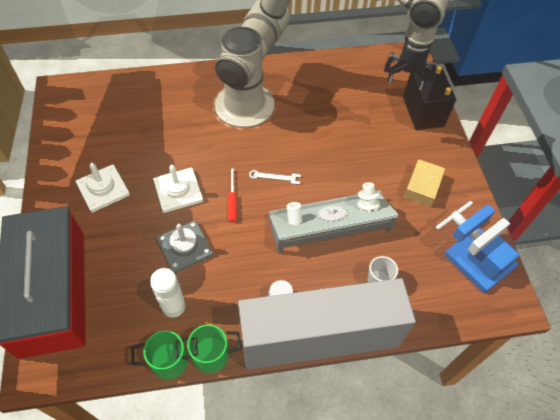

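View pics/side0.png

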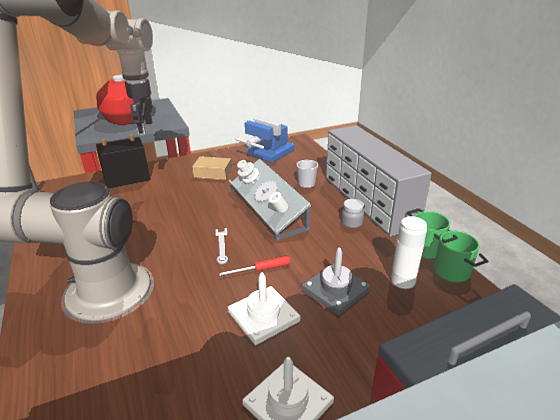

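The scene view shows the hub at about (369,197) on the rack's robot-left stub, the sleeve at (294,213) and the sprocket at (332,212). The dark steel stand is at (184,243) in scene and (336,285) in side; the two white ones are decoys.

```bash
python3 - <<'E'
from h import *
import pickle
for n,(hu,hv),(su,sv) in (("scene",(369,197),(184,243)),("side",(247,173),(336,285))):
    s=pickle.load(open(f"{n}0.pkl","rb")); W=pts(s)
    c=s["color"]
    for nm,u,v,r in (("hub",hu,hv,32),("stand",su,sv,45)):
        cv2.imwrite(f"pics/c_{n}_{nm}.png",cv2.resize(c[v-r:v+r,u-r:u+r],(390,290) if 0 else (390,390),interpolation=cv2.INTER_CUBIC))
    w=W[sv-50:sv+40,su-40:su+40].reshape(-1,3); w=w[~np.isnan(w[:,0])]
    for lo,hi in ((.015,.025),(.05,.058),(.075,.12),(.12,.15)):
        k=w[(w[:,2]>lo)&(w[:,2]<hi)]; print(n,"stand z",lo,hi,len(k),np.median(k,0).round(4) if len(k) else'',((k.min(0)+k.max(0))/2).round(4) if len(k) else'')
    w=W[hv-25:hv+25,hu-25:hu+25].reshape(-1,3);w=w[~np.isnan(w[:,0])]
    k=w[w[:,2]>.115]; print(n,"hub",len(k),k.min(0),k.max(0),k[k[:,2].argmax()])
# rack plane from scene: points by region
s=pickle.load(open("scene0.pkl","rb")); W=pts(s)
m=np.zeros(W.shape[:2],np.uint8); cv2.fillPoly(m,[np.array([[272,208],[395,190],[398,220],[280,245]])],1)
w=W[m>0]; w=w[~np.isnan(w[:,0])]
best=0;rng=np.random.default_rng(0)
for _ in range(500):
    a=w[rng.choice(len(w),3,0)]; nn=np.cross(a[1]-a[0],a[2]-a[0]); nn/=np.linalg.norm(nn)+1e-12
    i=abs((w-a[0])@nn)<.003
    if i.sum()>best: best=i.sum();I=i
q=w[I]; c=q.mean(0); nn=np.linalg.svd(q-c)[2][2]; nn*=np.sign(nn[2]); print("rack",best,len(w),c,nn,np.degrees(np.arccos(nn[2])),np.degrees(np.arctan2(nn[1],nn[0])))
h=(w-c)@nn
for lo,hi in((.04,.05),(.05,.072),(.072,.085)):
    k=w[(h>lo)&(h<hi)]; print(lo,len(k)); 
    for side in (0,1):
        kk=k[(k[:,1]>c[1])==side]; print(side,len(kk),kk.mean(0) if len(kk) else '')
a=[cv2.imread(f"pics/c_{n}_{o}.png") for o in("hub","stand") for n in("scene","side")]
cv2.imwrite("pics/crops.png",cv2.resize(np.vstack([np.hstack(a[:2]),np.hstack(a[2:])]),(600,600)))
E
```

```text
scene stand z 0.015 0.025 1330 [ 0.532  -0.2488  0.0199] [ 0.4905 -0.2462  0.02  ]
scene stand z 0.05 0.058 304 [ 0.5573 -0.2444  0.0543] [ 0.4846 -0.2469  0.054 ]
scene stand z 0.075 0.12 48 [ 0.557  -0.2459  0.0996] [ 0.5553 -0.2464  0.0976]
scene stand z 0.12 0.15 38 [ 0.5538 -0.2463  0.1325] [ 0.6356 -0.2483  0.1333]
scene hub 181 [0.4762093  0.29275301 0.11502328] [0.53084647 0.33965013 0.147892  ] [0.50634714 0.31215572 0.147892  ]
side stand z 0.015 0.025 1040 [ 0.5227 -0.2803  0.0202] [ 0.5186 -0.25    0.02  ]
side stand z 0.05 0.058 389 [ 0.543  -0.2556  0.0551] [ 0.5495 -0.2487  0.0539]
side stand z 0.075 0.12 98 [ 0.5459 -0.254   0.0974] [ 0.549  -0.2491  0.0975]
side stand z 0.12 0.15 51 [ 0.5481 -0.2527  0.1301] [ 0.5506 -0.2504  0.1308]
side hub 109 [0.47574773 0.28823149 0.11506281] [0.53136348 0.34380369 0.13953962] [0.50087832 0.31526741 0.13953962]
rack 1875 4291 [0.5483061  0.19294281 0.07369852] [-0.48906743 -0.03868808  0.87138756] 29.37971435389985 -175.47698931439976
0.04 138
0 50 [0.53055238 0.08569218 0.110706  ]
1 88 [0.51691812 0.31343871 0.11521772]
0.05 77
0 62 [0.52509399 0.08612909 0.11752576]
1 15 [0.51619384 0.31637912 0.12080086]
0.072 0
0 0 
1 0
```

View pics/crops.png

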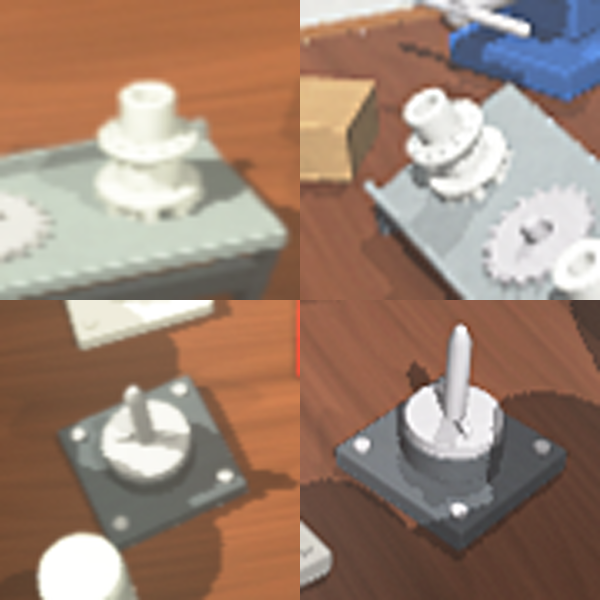

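The crops show the boss's top rim clearly: about (368.6,184.6) in scene and (242.5,163) in side. The dark stand has a clean spindle, and its dogs are faintly visible.

```bash
cat >> h.py <<'E'
from scipy.spatial.transform import Rotation as Ro
def ray(s,u,v):
    R,t,f=cam(s); return -R.T@t, R.T@np.array([(u-s["cx"])/f,(v-s["cy"])/f,1])
def tri(*rs):
    A=np.zeros((3,3));b=np.zeros(3)
    for o,d in rs:
        d=d/np.linalg.norm(d);M=np.eye(3)-np.outer(d,d);A+=M;b+=M@o
    p=np.linalg.solve(A,b)
    return p,[np.linalg.norm(np.cross(p-o,d/np.linalg.norm(d))) for o,d in rs]
def go(p,R):
    st=get_state(); R0=Ro.from_euler("xyz",st["ee_rot"])
    d=R0.inv().apply(np.array(p)-st["position"])*1000; r=(R0.inv()*Ro.from_matrix(R)).as_rotvec(degrees=True)
    print("rows",d.round(1),r.round(2))
def frame(n,y):
    z=-np.array(n,float)/np.linalg.norm(n); y=np.array(y,float); y-=z*(y@z); y/=np.linalg.norm(y)
    return np.stack([np.cross(y,z),y,z],1)
NR=np.array([-0.4985,-0.0394,0.866]); RH=frame(NR,[-.079,.997,0])
E
python3 - <<'E'
from h import *
import pickle
a=pickle.load(open("scene0.pkl","rb"));b=pickle.load(open("side0.pkl","rb"))
p,e=tri(ray(a,368.6,184.6),ray(b,242.5,163)); print("bosstop",p,e)
go(p+NR*.13,RH)
w=snapshot("wrist"); R,t,f=cam(w); st=get_state(); R0=Ro.from_euler("xyz",st["ee_rot"])
print("cam in tool",R0.inv().apply(-R.T@t-st["position"]), R0.inv().apply(R[2]),f)
E
```

```text
bosstop [0.49138823 0.31271193 0.13337245] [np.float64(0.003242000271829499), np.float64(0.0032420002718297684)]
rows [-267.   -71.5    6.8] [ -7.46 -29.42 -27.56]
cam in tool [ 0.07823063  0.00117132 -0.11954257] [-3.04361952e-01 -6.48035268e-04  9.52556236e-01] 351.21615317074225
```

```bash
python3 -m handwheel '[-50,-15,0,-1,-5,-5,-100,-30,0,-3,-11,-10,-150,-45,0,-4,-17,-15,-200,-55,0,-6,-22,-20,-240,-65,4,-7,-27,-25,-267,-71.5,6.8,-7.46,-29.42,-27.56,-267,-71.5,6.8,-7.46,-29.42,-27.56,-267,-71.5,6.8,-7.46,-29.42,-27.56,-267,-71.5,6.8,-7.46,-29.42,-27.56]'
python3 - <<'E'
from h import *
import pickle
s=snapshot("wrist"); pickle.dump(s,open("w1.pkl","wb")); cv2.imwrite("pics/w1.png",s["color"])
st=get_state(); print(st["position"],Ro.from_euler("xyz",st["ee_rot"]).as_matrix()[:,2],st["joints"])
E
```

```text
t: 1.05
position: [0.4265, 0.3085, 0.2467]
ee_rot: [3.14, 0.524, -3.064]
ft_force: [0.6, 0.1, -0.5]
finger_gap: 0.0853
grasp_force: 0.0
[0.42649079 0.30876118 0.24681897] [ 0.49919077  0.04136585 -0.86550415] [ 0.62454296  0.17868147  1.88931808 -0.43493812  0.65998035 -0.7351493 ]
```

View pics/w1.png

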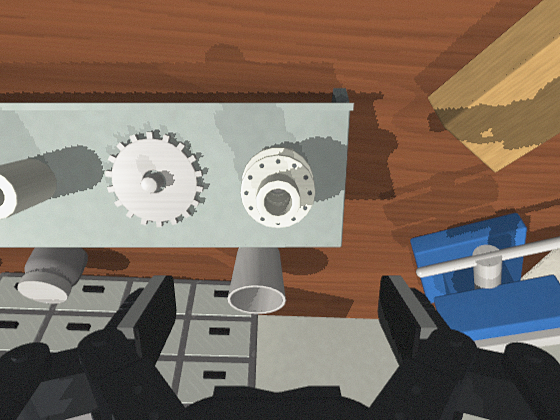

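The wrist view shows the boss's top ring at about (278,199), with the top flange around it at (279,187) and the rack face clear behind it.

```bash
python3 - <<'E'
from h import *
import pickle
s=pickle.load(open("w1.pkl","rb")); W=pts(s)
q=np.vstack([W[108:135,20:200].reshape(-1,3),W[220:242,100:235].reshape(-1,3)]); q=q[~np.isnan(q[:,0])]
c=np.median(q,0); 
for _ in range(3): n=np.linalg.svd(q-c)[2][2]; q=q[abs((q-c)@n)<.003]; c=q.mean(0)
n*=np.sign(n[2]); print("n",n,np.degrees(np.arccos(n[2])),np.degrees(np.arctan2(n[1],n[0])),len(q))
h=(W-c)@n; reg=np.zeros(h.shape,bool); reg[140:235,235:325]=1
for lo,hi in((.07,.082),(.044,.052)):
    m=(reg&(h>lo)&(h<hi)).astype(np.uint8); 
    cs=max(cv2.findContours(m,0,1)[0],key=len); e=cv2.minEnclosingCircle(cs)
    hh=np.median(h[m>0]); o,d=ray(s,*e[0]); p=o+d*((c+n*hh-o)@n)/(d@n); print(m.sum(),hh,e,p, "base",p-n*hh)
E
```

```text
n [-0.49812387 -0.03874481  0.86623983] 29.97541900535862 -175.55240490437518 7300
1025 0.07568503514657722 ((277.6153869628906, 200.0), 22.50124740600586) [0.48643969 0.31545189 0.12965375] base [0.52414021 0.31838429 0.06409236]
2577 0.04796806849880933 ((277.2622985839844, 190.4262237548828), 37.29560852050781) [0.50008819 0.31635403 0.10554568] base [0.52398223 0.31821254 0.06399383]
```

```bash
cat >> h.py <<'E'
N=np.array([-0.4981,-0.0387,0.8662]); B=np.array([.5241,.3183,.0640]); RG=frame(N,[-.0777,.997,0])
E
python3 -c "
from h import *
go(B+N*.14,RG);go(B+N*.073,RG)"
```

```text
rows [ 6.5  1.8 67.4] [0.15 0.08 0.04]
rows [  6.6   1.6 134.4] [0.15 0.08 0.04]
```

```bash
python3 -m handwheel '[3,1,25,0.15,0.08,0,6.5,1.7,50,0.15,0.08,0,6.5,1.7,67,0.15,0.08,0,6.5,1.7,85,0.15,0.08,0,6.5,1.7,100,0.15,0.08,0,6.5,1.7,112,0.15,0.08,0,6.5,1.7,122,0.15,0.08,0,6.5,1.7,130,0.15,0.08,0,6.5,1.7,134.4,0.15,0.08,0,6.5,1.7,134.4,0.15,0.08,0]' 
python3 -c "
from h import *
go(B+N*.073,RG); s=snapshot('wrist'); cv2.imwrite('pics/w2.png',s['color'])"
```

```text
t: 2.1
position: [0.4882, 0.3146, 0.1266]
ee_rot: [-3.14, 0.523, -3.063]
ft_force: [-0.1, 0.2, -0.3]
finger_gap: 0.0854
grasp_force: 0.0
rows [ 0.   0.9 -0.8] [-0.07 -0.02  0.03]
```

View pics/w2.png

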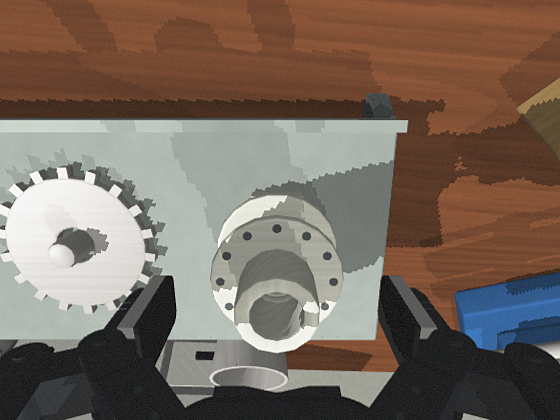

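The boss (274,310) sits between the two pads, centred. I'll close with a moderate grip, since some compliance on the stub is useful.

```bash
python3 -m handwheel '[0,0.9,0,0,0,0,0,0.9,0,0,0,0,0,0.9,0,0,0,0,0,0.9,0,0,0,0,0,0.9,0,0,0,0,0,0.9,0,0,0,0,0,0.9,0,0,0,0,0,0.9,0,0,0,0]' 1 50
```

```text
t: 2.95
position: [0.488, 0.3154, 0.1273]
ee_rot: [-3.14, 0.523, -3.063]
ft_force: [-4.8, -2.0, 6.0]
finger_gap: 0.0314
grasp_force: 51.2
```

```bash
python3 -m handwheel '[0,0.9,-2,0,0,0,0,0.9,-5,0,0,0,0,0.9,-9,0,0,0,0,0.9,-14,0,0,0,0,0.9,-20,0,0,0,0,0.9,-28,0,0,0,0,0.9,-38,0,0,0,0,0.9,-48,0,0,0,0,0.9,-60,0,0,0,0,0.9,-70,0,0,0,0,0.9,-80,0,0,0,0,0.9,-80,0,0,0]'
python3 - <<'E'
from h import *
st=get_state(); print(st["joints"])
S=np.array([.5505,-.2475])
for yaw in (3.1416,2.6): 
  R=Ro.from_euler("xyz",[np.pi,0,yaw]).as_matrix(); go([S[0],S[1],.26],R)
s=snapshot('wrist'); cv2.imwrite('pics/w3.png',s['color'])
E
```

```text
t: 4.15
position: [0.448, 0.3138, 0.1979]
ee_rot: [3.141, 0.525, -3.063]
ft_force: [0.8, 0.5, -3.2]
finger_gap: 0.0317
grasp_force: 50.2
[ 0.60580028  0.27940469  1.91486759 -0.51163042  0.54150213 -0.65530207]
rows [ -81.7 -567.6  -24.6] [ 1.18 30.08  4.37]
rows [ -81.7 -567.6  -24.6] [ 9.33 29.11 34.68]
```

View pics/w3.png

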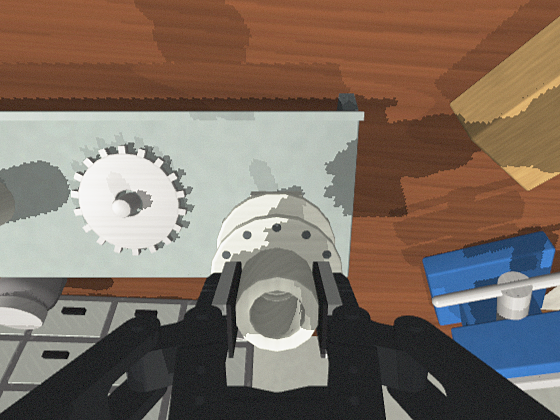

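The hub is held straight in the pads, its bore at (274,312), and clear of the rack. Next I carry it high and upright to a viewpoint short of the stand.

```bash
python3 - <<'E'
from h import *
R=Ro.from_euler("xyz",[np.pi,0,np.pi]).as_matrix()
go([.43,.31,.30],RG);go([.42,.05,.30],R)
E
```

```text
rows [-35.6  -2.2 -98.2] [-0.    0.08  0.02]
rows [  -9.4 -260.6 -113.3] [ 1.15 30.04  4.37]
```

```bash
python3 -m handwheel '[-5,0,-15,0,0,0,-15,-2,-45,0,0,0,-28,-2,-75,0,0,0,-35,-10,-98,0,2,0.3,-33,-38,-100,0.1,5,0.7,-30,-73,-102,0.3,9,1.3,-26,-108,-104,0.5,13,1.9,-22,-143,-106,0.6,17,2.5,-18,-178,-108,0.8,21,3,-14,-213,-110,1,25,3.6,-11,-243,-112,1.1,28,4,-9.4,-260.6,-113.3,1.15,30,4.37]'
python3 - <<'E'
from h import *
R=Ro.from_euler("xyz",[np.pi,0,np.pi]).as_matrix()
go([.42,-.2475,.30],R)
E
```

```text
t: 5.4
position: [0.4204, 0.0475, 0.299]
ee_rot: [-3.14, -0.003, 3.139]
ft_force: [0.5, 0.8, -3.2]
finger_gap: 0.0321
grasp_force: 50.4
rows [  -0.5 -295.    -0.5] [-0.09 -0.15 -0.16]
```

```bash
python3 -m handwheel '[0,-20,0,0,0,0,0,-55,0,0,0,0,0,-92,0,0,0,0,0,-130,0,0,0,0,0,-168,0,0,0,0,0,-206,0,0,0,0,0,-242,0,0,0,0,0,-270,0,0,0,0,0,-288,0,0,0,0,-0.5,-297,0,0,0,0,-0.5,-297,0,0,0,0,-0.5,-297,0,0,0,0]'
python3 - <<'E'
from h import *
import pickle
s=snapshot("wrist"); pickle.dump(s,open("w4.pkl","wb"))
st=get_state(); print(st["position"],st["ee_rot"],st["joints"])
W=pts(s); v,u=np.nonzero((np.linalg.norm(W[...,:2]-[.5505,-.2475],axis=-1)<.05)&(abs(W[...,2]-.055)<.012)); print(u.min(),u.max(),v.min(),v.max())
c=s["color"]; cv2.imwrite("pics/w4.png",np.hstack([c,]) )
for lo,hi,nm in ((.048,.058,"plate"),(.0585,.068,"dogs"),(.08,.12,"mid"),(.12,.142,"top")):
    m=(np.linalg.norm(W[...,:2]-[.5505,-.2475],axis=-1)<.05)&(W[...,2]>lo)&(W[...,2]<hi)
    k=W[m]; print(nm,len(k),np.median(k,0),(k.min(0)+k.max(0))/2,k.min(0),k.max(0))
    if nm=="plate": print(cv2.minEnclosingCircle((k[:,:2]*1000).astype(np.float32)))
    if nm=="dogs":
        k=k[np.linalg.norm(k[:,:2]-[.5505,-.2475],axis=1)>.013]-[.5505,-.2475,0]; a=np.arctan2(k[:,1],k[:,0]); print("angle mod180",np.degrees(np.angle(np.exp(2j*a).mean())/2),len(k))
E
```

```text
t: 6.6
position: [0.4204, -0.2464, 0.2994]
ee_rot: [-3.141, -0.001, 3.141]
ft_force: [-0.0, -0.4, -2.5]
finger_gap: 0.0316
grasp_force: 50.6
[ 0.4204814  -0.24618584  0.29951781] [-3.14123521e+00 -9.18950389e-04 -3.14111635e+00] [-6.86606639e-01  2.38414985e-01  1.54004220e+00 -8.77987633e-04
  1.36361927e+00 -2.25769863e+00]Traceback (most recent call last):
  File "<stdin>", line 5, in <module>
    return umr_minimum(a, axis, None, out, keepdims, initial, where)
ValueError: zero-size array to reduction operation minimum which has no identity
```

```bash
python3 - <<'E'
from h import *
import pickle
s=pickle.load(open("w4.pkl","rb"));cv2.imwrite("pics/w4.png",s["color"]); R,t,f=cam(s); p=R@np.array([.5505,-.2475,.055])+t; print(p,p[:2]/p[2]*f+[s["cx"],s["cy"]],-R.T@t,R[2])
W=pts(s); print(W[100,280],W[200,280],W[50,280])
E
```

```text
[-0.00216023  0.08757658  0.4098969 ] [274.80007967 285.87537783] [ 0.34282444 -0.24520736  0.41908159] [ 3.03040512e-01 -5.35271560e-04 -9.52977524e-01]
[ 0.34362295 -0.24218362  0.05406268] [ 0.39311391 -0.24355891  0.24221775] [ 0.29379539 -0.24206613  0.01774529]
```

View pics/w4.png

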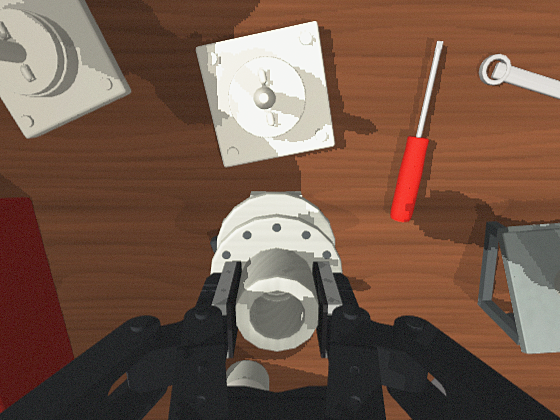

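The camera's up is towards the robot, so the stand is hidden behind the hub; the white decoy is at (265,97). I'll move further out and to the side so the stand is seen past the hub.

```bash
python3 -m handwheel '[-15,10,0,0,0,0,-45,30,0,0,0,0,-80,52,0,0,0,0,-115,74,0,0,0,0,-145,94,0,0,0,0,-167,108,0,0,0,0,-180,116,0,0,0,0,-180,116,0,0,0,0,-180,116,0,0,0,0]'
cat > m.py <<'E'
from h import *
import pickle,sys
s=snapshot("wrist"); pickle.dump(s,open(sys.argv[1]+".pkl","wb"));cv2.imwrite(f"pics/{sys.argv[1]}.png",s["color"])
st=get_state(); print(st["position"],st["ee_rot"],st["joints"])
W=pts(s); C=np.array([.5505,-.2475])
for lo,hi,nm in ((.048,.058,"plate"),(.0585,.068,"dogs"),(.08,.12,"mid"),(.12,.142,"top")):
    m=(np.linalg.norm(W[...,:2]-C,axis=-1)<.05)&(W[...,2]>lo)&(W[...,2]<hi)
    k=W[m]
    if not len(k): continue
    print(nm,len(k),np.median(k,0),(k.min(0)+k.max(0))/2)
    if nm=="plate": print(cv2.minEnclosingCircle((k[:,:2]*1000).astype(np.float32)))
    if nm=="dogs":
        k=k-[*C,0]; k=k[np.linalg.norm(k[:,:2],axis=1)>.013]; a=np.arctan2(k[:,1],k[:,0]); print("angle mod180",np.degrees(np.angle(np.exp(2j*a).mean())/2),len(k))
E
python3 m.py w5
```

```text
t: 7.55
position: [0.6002, -0.1302, 0.2992]
ee_rot: [-3.141, -0.002, -3.14]
ft_force: [-0.7, 0.5, -3.6]
finger_gap: 0.0319
grasp_force: 50.6
[ 0.59989472 -0.1307847   0.29941088] [-3.14065028e+00 -1.30394973e-03 -3.14126033e+00] [-3.38777508e-01  4.84032125e-01  1.17572245e+00 -1.32760082e-03
  1.48275437e+00 -1.90978943e+00]
plate 3572 [ 0.54187202 -0.24130453  0.05398208] [ 0.54945909 -0.246759    0.05301056]
((549.2984008789062, -246.58668518066406), 38.06047439575195)
dogs 149 [ 0.55102039 -0.23019318  0.06104533] [ 0.54953511 -0.24575476  0.06320291]
angle mod180 85.9866806832552 98
mid 312 [ 0.54755032 -0.23913519  0.10166784] [ 0.54949356 -0.24362964  0.10006155]
top 429 [ 0.54872608 -0.24314169  0.13088106] [ 0.54965016 -0.24557569  0.12999443]
```

View pics/w5.png

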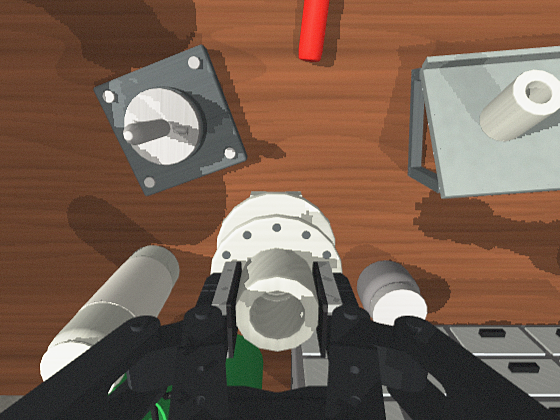

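The stand is visible with its spindle tip at about (129,134) and one dog at (180,130). The plate-circle fit (radius 38.06) is good, and the dogs lie along about 85°. Now the hub axis in the same camera.

```bash
python3 - <<'E'
from h import *
import pickle
s=pickle.load(open("w5.pkl","rb")); W=pts(s); P=get_state()["position"]
Z=W[...,2]; reg=np.zeros(Z.shape,bool); reg[150:365,200:350]=1
near=np.linalg.norm(W[...,:2]-P[:2],axis=-1)<.04
for lo,hi,nm in((-.005,.02,"bosstop"),(-.035,-.018,"flange top"),(-.067,-.05,"lower flange")):
    m=(reg&near&(Z-P[2]>lo)&(Z-P[2]<hi)); 
    if m.sum()<20: print(nm,m.sum()); continue
    k=W[m]; zz=np.median(k[:,2]); k=k[abs(k[:,2]-zz)<.003]
    print(nm,len(k),"z-tcp",zz-P[2],"ctr-tcp mm",[ (np.array(c)-P[:2]*1000).round(1) if i==0 else c for i,c in enumerate(cv2.minEnclosingCircle((k[:,:2]*1000).astype(np.float32)))],
     "tilt",(lambda a:np.linalg.lstsq(np.c_[a[:,:2]-a[:,:2].mean(0),np.ones(len(a))],a[:,2],rcond=None)[0][:2])(k))
# spindle tip
m=(np.linalg.norm(W[...,:2]-[.5493,-.2466],axis=-1)<.02)&(Z>.134); k=W[m]; print("tip",len(k),np.median(k,0),k[:,2].max(),((k.min(0)+k.max(0))/2))
go([.5493,-.2466,.245],Ro.from_euler("xyz",[np.pi,0,np.pi]).as_matrix())
E
```

```text
bosstop 4070 z-tcp 0.0030328553832525418 ctr-tcp mm [array([-6.9,  1. ]), 28.539146423339844] tilt [ 0.00194937 -0.0070869 ]
flange top 4527 z-tcp -0.024833876984931613 ctr-tcp mm [array([-2.4,  1.2]), 30.260406494140625] tilt [ 0.01177594 -0.01048213]
lower flange 2323 z-tcp -0.05703133052021611 ctr-tcp mm [array([-2.2,  1.1]), 32.079551696777344] tilt [ 0.01094382 -0.01094188]
tip 136 [ 0.54904724 -0.24554124  0.13694079] 0.1398058628165025 [ 0.54956998 -0.2463718   0.1369365 ]
rows [  50.6 -115.7   54.6] [-0.05 -0.07  0.02]
```

```bash
python3 -m handwheel '[8,-20,0,0,0,0,20,-48,0,0,0,0,34,-80,0,0,0,0,44,-104,5,0,0,0,48.9,-116.8,15,0,0,0,48.9,-116.8,35,0,0,0,48.9,-116.8,55,0,0,0,48.9,-116.8,67,0,0,0,48.9,-116.8,70,0,0,0,48.9,-116.8,70,0,0,0]'
python3 - <<'E'
from h import *
st=get_state(); print(st["position"],st["joints"][5],st["ee_rot"])
s=snapshot("side"); cv2.imwrite("pics/s1.png",cv2.resize(s["color"][130:330,220:440],(770,700))[:600])
E
```

```text
t: 8.6
position: [0.5515, -0.2477, 0.2295]
ee_rot: [-3.141, -0.001, 3.142]
ft_force: [1.2, -0.8, -2.2]
finger_gap: 0.0319
grasp_force: 50.6
[ 0.55151336 -0.2477397   0.22945398] -2.1188941481182 [-3.14105946e+00 -9.44758130e-04  3.14151656e+00]
```

View pics/s1.png

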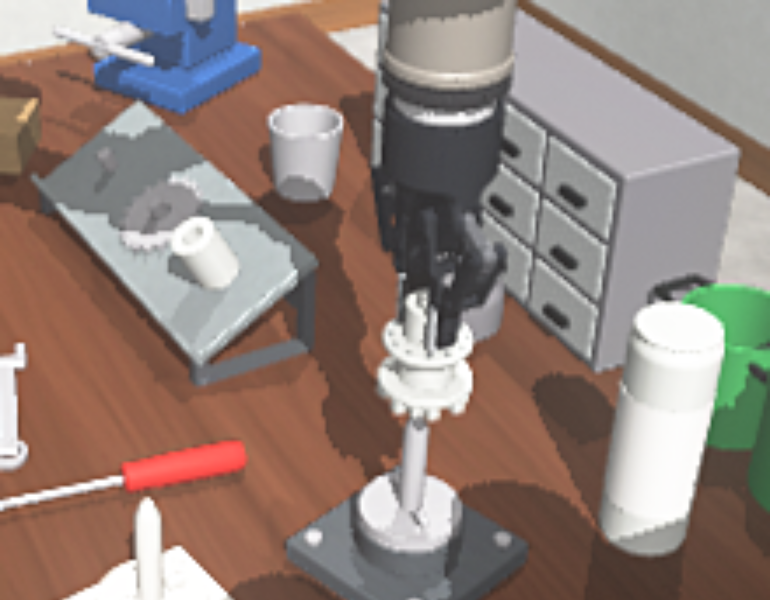

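The hub hangs upright just over the spindle tip (417,420), in line with it. I'll lower it in stages while watching the force.

```bash
python3 -m handwheel '[0,0,5,0,0,0,0,0,10,0,0,0,0,0,15,0,0,0,0,0,20,0,0,0,0,0,25,0,0,0,0,0,30,0,0,0,0,0,35,0,0,0,0,0,35,0,0,0]'; python3 -c "
from h import *
s=get_state();print(s['position'],s['ft_force'],s['torque'])"
```

```text
t: 9.45
position: [0.5509, -0.2476, 0.1934]
ee_rot: [3.141, -0.003, 3.141]
ft_force: [-0.8, 1.8, -4.1]
finger_gap: 0.0314
grasp_force: 50.5
[ 0.55085885 -0.24764054  0.19337124] [-0.83810442  1.81430292 -4.1243695 ] [0.20486117 0.28268762 0.01797941]
```

```bash
python3 -m handwheel '[0,0,5,0,0,0,0,0,10,0,0,0,0,0,15,0,0,0,0,0,20,0,0,0,0,0,26,0,0,0,0,0,32,0,0,0,0,0,38,0,0,0,0,0,44,0,0,0,0,0,49,0,0,0,0,0,52,0,0,0,0,0,52,0,0,0]'; python3 -c "
from h import *
s=get_state();print(s['position'],s['ft_force'],s['torque'])"
```

```text
t: 10.55
position: [0.5499, -0.2479, 0.1417]
ee_rot: [3.141, -0.004, 3.141]
ft_force: [-5.8, 0.8, -3.4]
finger_gap: 0.0318
grasp_force: 50.6
[ 0.54987926 -0.24788751  0.14169008] [-5.7557629   0.84436004 -3.39522361] [ 0.17333852  1.06363959 -0.02342768]
```

```bash
python3 -m handwheel '[1,0,0,0,0,0,1.5,0,1,0,0,0,1.5,0,2,0,0,0,1.5,0,3,0,0,0,1.5,0,4,0,0,0,1.5,0,4.5,0,0,0,1.5,0,5,0,0,0,1.5,0,5.5,0,0,0,1.5,0,5.5,0,0,0]'; python3 -c "
from h import *
s=get_state();print(s['position'],s['ft_force'],s['torque'])"
```

```text
t: 11.45
position: [0.5497, -0.248, 0.137]
ee_rot: [-3.141, -0.001, 3.141]
ft_force: [-4.3, 1.6, 0.4]
finger_gap: 0.0316
grasp_force: 51.0
[ 0.54974102 -0.24798886  0.13700733] [-4.25282018  1.61442262  0.37180111] [0.40586863 0.88322425 0.01556929]
```

```bash
python3 -m handwheel '[0.7,0,0.3,0,0,0,1.2,0.3,0.6,0,0,0,1.2,0.3,0.9,0,0,0,1.2,0.3,0.9,0,0,0]'; python3 -c "
from h import *
s=get_state();print(s['position'],s['ft_force'],s['torque'])"
```

```text
t: 11.85
position: [0.5492, -0.2481, 0.1362]
ee_rot: [-3.14, 0.001, 3.141]
ft_force: [0.3, 0.8, -2.1]
finger_gap: 0.0318
grasp_force: 50.6
[ 0.54921091 -0.24805479  0.1361772 ] [ 0.30276087  0.77860527 -2.10985716] [0.09826065 0.00741386 0.00640775]
```

Side force is gone and the hub hangs about 1 mm above the dogs. I'll lower it until the dogs take its weight.

```bash
python3 -m handwheel '[0,0,0.4,0,0,0,0,0,0.8,0,0,0,0,0,1.2,0,0,0,0,0,1.6,0,0,0,0,0,1.6,0,0,0]'; python3 -c "
from h import *
s=get_state();print(s['position'],s['ft_force'],s['torque'])"
```

```text
t: 12.35
position: [0.5487, -0.2478, 0.1345]
ee_rot: [-3.141, -0.001, 3.141]
ft_force: [0.2, 0.2, -4.0]
finger_gap: 0.0315
grasp_force: 50.6
[ 0.54873156 -0.24781165  0.13445651] [ 0.16232229  0.22994647 -3.97629533] [ 0.00624432 -0.01964178  0.04205462]
```

```bash
python3 -m handwheel '[0,0,0.4,0,0,0,0,0,0.8,0,0,0,0,0,1.2,0,0,0,0,0,1.6,0,0,0,0,0,1.6,0,0,0]'; python3 -c "
from h import *
s=get_state();print(s['position'],s['ft_force'],s['torque'])"
```

```text
t: 12.85
position: [0.5487, -0.2478, 0.1329]
ee_rot: [-3.141, -0.001, 3.141]
ft_force: [-0.0, 0.5, -3.2]
finger_gap: 0.0315
grasp_force: 50.6
[ 0.54870064 -0.24775486  0.13285436] [-0.01370893  0.47665231 -3.183285  ] [ 0.00684185  0.01557243 -0.00361767]
```

```bash
python3 -m handwheel '[0,0,0.5,0,0,0,0,0,1,0,0,0,0,0,1.5,0,0,0,0,0,1.5,0,0,0]'; python3 -c "
from h import *
s=get_state();print(s['position'],s['ft_force'],s['torque'])
w=snapshot('wrist');W=pts(w);P=s['position'];Z=W[...,2]
m=(np.linalg.norm(W[...,:2]-P[:2]+[.001,-.001],axis=-1)<.0165)&(abs(Z-P[2])<.02)
print(m.sum(),np.percentile(Z[m],[10,50,90])-P[2])
m=(np.linalg.norm(W[...,:2]-P[:2],axis=-1)<.03)&(abs(Z-P[2]+.025)<.008);print('flange',m.sum(),np.median(Z[m])-P[2])
m=(np.linalg.norm(W[...,:2]-P[:2],axis=-1)<.033)&(abs(Z-P[2]+.057)<.006);print('lower flange',m.sum(),np.median(Z[m])-P[2])
"
```

```text
t: 13.25
position: [0.5486, -0.2478, 0.1317]
ee_rot: [-3.141, -0.001, 3.141]
ft_force: [-0.4, -0.4, -0.2]
finger_gap: 0.0319
grasp_force: 51.0
[ 0.54864821 -0.24783892  0.13165171] [-0.42793495 -0.4276637  -0.15351198] [-0.02348937  0.2965325   0.00465586]
6730 [-0.01080749  0.00218507  0.00440221]
flange 4661 -0.02455345249671062
lower flange 2433 -0.05670853900844078
```

```bash
python3 -m handwheel '[0,0,0.4,0,0,0,0,0,0.7,0,0,0,0,0,0.7,0,0,0]'; python3 -c "
from h import *
s=get_state();print(s['position'],s['ft_force'],s['torque'])
"
```

```text
t: 13.6
position: [0.5488, -0.2479, 0.1312]
ee_rot: [-3.14, -0.0, 3.141]
ft_force: [-2.1, -0.1, 4.9]
finger_gap: 0.0318
grasp_force: 51.5
[ 0.5487602  -0.24788549  0.13121764] [-2.08000153 -0.09465367  4.91377005] [ 0.04926462  0.60465457 -0.09454942]
```

It's resting with about 8 N on the dogs. Now I turn it about +z (j6 has more room that way) and watch Fz.

```bash
for i in 1; do python3 -m handwheel '[0,0,0,0,0,2,0,0,0,0,0,4,0,0,0,0,0,6,0,0,0,0,0,8,0,0,0,0,0,10,0,0,0,0,0,10]'; done; python3 -c "
from h import *
s=get_state();print(s['position'],s['ft_force'],s['torque'],s['joints'][5])
"
```

```text
t: 14.2
position: [0.5487, -0.2476, 0.13]
ee_rot: [-3.141, -0.001, 2.967]
ft_force: [-0.3, -0.9, -2.7]
finger_gap: 0.0318
grasp_force: 50.7
[ 0.5486765 -0.247615   0.1300222] [-0.33112764 -0.9058937  -2.69105471] [ 0.06169599  0.04711137 -0.00051831] -1.9460771743802476
```

The load vanished after 10° of turning, so the slots seem to be over the dogs. I'll lower gently.

```bash
python3 -m handwheel '[0,0,0.5,0,0,0,0,0,1,0,0,0,0,0,1.5,0,0,0,0,0,1.5,0,0,0]'; python3 -c "
from h import *
s=get_state();print(s['position'],s['ft_force'],s['torque'])
"
```

```text
t: 14.6
position: [0.5487, -0.2477, 0.1291]
ee_rot: [-3.141, -0.001, 2.967]
ft_force: [-0.1, 0.1, -3.5]
finger_gap: 0.0317
grasp_force: 50.7
[ 0.54867361 -0.24774036  0.12905664] [-0.13668809  0.06801461 -3.54491966] [ 0.01047162  0.00473126 -0.0092411 ]
```

```bash
python3 -m handwheel '[0,0,0.5,0,0,0,0,0,1,0,0,0,0,0,1.5,0,0,0,0,0,2,0,0,0,0,0,2,0,0,0]'; python3 -c "
from h import *
s=get_state();print(s['position'],s['ft_force'],s['torque'])
"
```

```text
t: 15.1
position: [0.5487, -0.2478, 0.1271]
ee_rot: [-3.141, -0.001, 2.967]
ft_force: [0.1, -0.5, -2.1]
finger_gap: 0.0318
grasp_force: 50.7
[ 0.54869094 -0.24778376  0.12713438] [ 0.09397255 -0.46488712 -2.05500072] [-0.00341088  0.05646661 -0.01143589]
```

```bash
python3 -m handwheel '[0,0,0.4,0,0,0,0,0,0.8,0,0,0,0,0,0.8,0,0,0]'; python3 -c "
from h import *
s=get_state();print(s['position'],s['ft_force'],s['torque'])
"
```

```text
t: 15.4
position: [0.5488, -0.2478, 0.1268]
ee_rot: [-3.141, -0.0, 2.967]
ft_force: [-1.5, 0.4, 1.5]
finger_gap: 0.0314
grasp_force: 51.0
[ 0.54876777 -0.24783613  0.12680021] [-1.46713839  0.36288101  1.50614535] [0.21773873 0.28116286 0.01119089]
```

Contact is at underside height ≈ 54 mm, which matches home. I'll check the height in the camera and feel for the angular play.

```bash
python3 - <<'E'
from h import *
w=snapshot("wrist");W=pts(w);Z=W[...,2];P=get_state()["position"]
r=np.linalg.norm(W[...,:2]-[.5491,-.2467],axis=-1)
for lo,hi,a,b,n in((0,.03,.093,.113,"flange top (home .103)"),(0,.034,.064,.08,"lower flange(home .071)"),(.034,.039,.045,.065,"plate"),(.0445,.09,.012,.03,"foot"),(0,.012,.13,.15,"tip(.139)"),(.01,.017,.12,.137,"boss top(.131)")):
    m=(r>lo)&(r<hi)&(Z>a)&(Z<b); print(n,m.sum(),np.percentile(Z[m],[10,50,90]).round(4) if m.sum() else '')
E
python3 -m handwheel '[0,0,-0.5,0,0,1,0,0,-0.5,0,0,2,0,0,-0.5,0,0,3,0,0,-0.5,0,0,4,0,0,-0.5,0,0,5,0,0,-0.5,0,0,5]'
python3 -c "
from h import *
s=get_state();print(s['position'],s['ft_force'],s['torque'])
"
```

```text
flange top (home .103) 5109 [0.1012 0.1023 0.1088]
lower flange(home .071) 2424 [0.0688 0.0701 0.071 ]
plate 1500 [0.0496 0.0538 0.0546]
foot 16068 [0.018 0.019 0.02 ]
tip(.139) 1276 [0.1303 0.1333 0.138 ]
boss top(.131) 4375 [0.124  0.1297 0.1308]
t: 16.05
position: [0.5489, -0.2478, 0.1269]
ee_rot: [-3.14, -0.0, 2.88]
ft_force: [-0.7, -0.4, -2.3]
finger_gap: 0.0319
grasp_force: 52.6
[ 0.54886593 -0.24783567  0.12686319] [-0.73831783 -0.39520934 -2.33807497] [-0.0983102   0.22310821  1.31825815]
```

The camera puts the flange 48.5 mm above the plate, which is home, and a 5° turn meets the dog flank at 1.3 N·m, so it's engaged. I'll turn back, settle it and release.

```bash
python3 -m handwheel '[0,0,0,0,0,-2,0,0,0,0,0,-4,0,0,0.3,0,0,-4,0,0,0.5,0,0,-4,0,0,0.5,0,0,-4]' ; python3 -m handwheel '[0,0,0,0,0,0,0,0,0,0,0,0]' - 20;  python3 -m handwheel '[0,0,0,0,0,0,0,0,0,0,0,0,0,0,0,0,0,0,0,0,0,0,0,0,0,0,0,0,0,0,0,0,0,0,0,0,0,0,0,0,0,0]' 0.2;  python3 -m handwheel '[0,0,0,0,0,0,0,0,0,0,0,0,0,0,0,0,0,0,0,0,0,0,0,0,0,0,0,0,0,0,0,0,0,0,0,0]' 0
```

```text
t: 16.55
position: [0.549, -0.2479, 0.1268]
ee_rot: [-3.141, 0.0, 2.948]
ft_force: [-0.7, 0.6, 1.3]
finger_gap: 0.0313
grasp_force: 51.4
t: 16.75
position: [0.549, -0.2479, 0.1267]
ee_rot: [-3.141, 0.0, 2.949]
ft_force: [-0.2, 0.4, 1.1]
finger_gap: 0.0319
grasp_force: 51.4
t: 17.45
position: [0.5487, -0.2478, 0.1264]
ee_rot: [-3.141, -0.0, 2.949]
ft_force: [0.5, 0.0, 0.2]
finger_gap: 0.0683
grasp_force: 0.0
t: 18.05
position: [0.5487, -0.2478, 0.1264]
ee_rot: [-3.141, -0.001, 2.949]
ft_force: [-0.5, -0.1, -0.6]
finger_gap: 0.0858
grasp_force: 0.0
```

```bash
python3 -m handwheel '[0,0,-5,0,0,0,0,0,-15,0,0,0,0,0,-30,0,0,0,0,0,-50,0,0,0,0,0,-75,0,0,0,0,0,-100,0,0,0,0,0,-120,0,0,0,0,0,-130,0,0,0,0,0,-130,0,0,0,0,0,-130,0,0,0]'
python3 - <<'E'
from h import *
w=snapshot("side"); a=cv2.resize(w["color"][200:330,270:400],(500,500),interpolation=cv2.INTER_CUBIC)
cv2.imwrite("pics/fin.png",a)
s=snapshot("scene");W=pts(s);Z=W[...,2];r=np.linalg.norm(W[...,:2]-[.5491,-.2467],axis=-1)
for S,n in((s,"scene"),(w,"side")):
    W=pts(S);Z=W[...,2];r=np.linalg.norm(W[...,:2]-[.5491,-.2467],axis=-1)
    for lo,hi,a,b in((.018,.031,.09,.12),(.034,.039,.045,.06),(.01,.017,.12,.135)):
        m=(r>lo)&(r<hi)&(Z>a)&(Z<b); print(n,m.sum(),np.median(Z[m]) if m.sum() else '')
E
```

```text
t: 19.05
position: [0.5485, -0.2475, 0.2558]
ee_rot: [-3.141, -0.001, 2.949]
ft_force: [0.0, -0.4, 0.5]
finger_gap: 0.0856
grasp_force: 0.0
scene 162 0.10342725448013822
scene 81 0.05298523175211059
scene 60 0.12987260486309976
side 171 0.10336942354056511
side 110 0.054161029534071765
side 59 0.1297449871462423
```

View pics/fin.png

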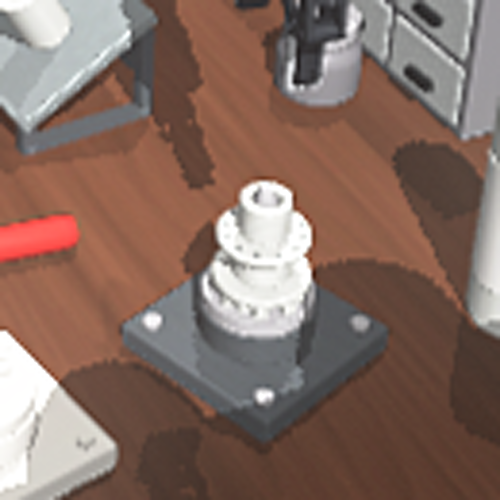

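The hub sits flat and upright on the dark stand, with its boss at (265,195). Flange top at 103.4 mm and boss top at about 130 mm match home (103 and 131) in both fixed views.

```bash
python3 -c "
from rig import job
print(job.job_done())"
```

```text
the job is handed in; nothing more can be done
None
```

The hub is mounted slotted end down on the dark steel stand and turned until its slots dropped over the dogs; camera heights match fully home. I released it and handed the job in at about 19 s of the 64 s allowed.

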